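Demagnetise the driver before lens assembly

TASK

Take the orange-handled driver out of its aluminium stand by the handle and dip its steel blade, held upright, about halfway down into the open well of the blue demagnetiser for a second, without jamming it against the well. Then draw it out and lower it back into the same stand (do not drop it in) so that it stands upright and fully seated as before, and let go. Do not put the blade into the dark steel screw pot or push that pot about.

Things in the scene. Friction and masses are not known exactly. Their poses are not given: they have to be found in the camera images.
- driver: Round stubby driver, upright, 121 mm long, 90 g. Origin at the blade's tip (lower end), z up its axis. From the tip up: steel blade, 8 mm diameter, 0-55 mm; black collar, 36 mm diameter, 55-67 mm, its underside rests on the stand; orange grip, 28 mm diameter, 67-109 mm (grasp about 90 mm above the tip); orange cap, 34 mm diameter, 109-121 mm. Starts in the stand, tip 15 mm above the bench.
- stand: Aluminium block fixed to the bench, 76 x 76 mm, 70 mm tall, orange patch on one side, with one round vertical hole in the middle of its top: 26 mm diameter, 62 mm deep, bevelled edge. Origin at the centre of its underside on the bench, z up through the hole's axis. Seated, the driver's collar rests on the top and its tip is 15 mm above this origin.
- demagnetiser: Tool demagnetiser fixed to the bench: round blue open pot with a copper band, on a square grey foot 84 x 84 x 12 mm. Pot 52 mm outside, its well 40 mm inside diameter; rim 60 mm and well floor 13 mm above the bench. Origin at the centre of the foot's underside, z up the well's axis.
- screw_pot: Bystander, to be left alone: plain dark steel open pot with a few brass screws in it, 60 mm diameter, 52 mm tall, loose on the bench, 0.3 kg. Origin at the centre of its underside, z up.

How it is judged:
On the way, in this order (a step that is already met when the one before it is completed fails the run):
1. the driver, held in the gripper and within 20 degrees of upright, has its blade tip in the demagnetiser's well at least 15 mm below the rim for 0.4 s (horizontal distance between driver and demagnetiser below 0.02 m and z of driver in the frame of demagnetiser between 0.008 and 0.045 m and angle between driver's own z axis and vertical below 0.35 rad and contact force between the fingers and driver above 0.5 N), for 0.4 s.
2. the driver is lowered back into the stand's hole, still in the gripper, to within 15 mm of fully seated (horizontal distance between driver and stand below 0.015 m and z of driver in the frame of stand below 0.03 m and contact force between the fingers and driver above 0.5 N), for 0.05 s.
At the end, for the whole second after the job is handed in: The driver stands released and at rest in its stand, tip within 15 mm of the hole's axis, collar within 5 mm of fully seated, within 10 degrees of upright; the screw pot is upright (within 10 degrees) and within 20 mm of where it began (horizontal distance between driver and stand below 0.015 m and z of driver in the frame of stand between 0.009 and 0.02 m and angle between each of driver, screw_pot's own z axis and vertical below 0.18 rad and linear speed of driver below 0.02 m/s and contact force between the fingers and driver below 0.1 N and distance of screw_pot from where it was at the start of the episode below 0.02 m); the robot touches nothing.
It fails at once if the screw pot is pushed more than 20 mm or tipped more than 17 degrees (distance of screw_pot from where it was at the start of the episode above 0.02 m or angle between screw_pot's own z axis and vertical above 0.3 rad).
It fails at once if the blade is put into the screw pot (horizontal distance between driver and screw_pot below 0.027 m and height (world z) of driver below 0.042 m).
It fails at once if the driver is jammed against the demagnetiser with more than 25 N (contact force between driver and demagnetiser above 25 N).
It also fails if it takes over 53 s, if anything falls off the work surface, if the arm or the gripper's body presses on something with over 40 N, if the wrist force passes 120 N, or if a joint passes its speed limit or range.

ROBOT

A 6-joint arm with a two-finger parallel gripper is mounted at the origin on the work surface. World frame = base frame: x ahead of the robot, y to its left, z up, the work surface at z = 0. Lengths are in m, angles in rad, forces in N, time in s.
With the tool pointing down it reaches from about 0.3 to 0.875 m from the base axis. Payload 6.4 kg.
Tool frame: the origin (TCP) lies between the finger pads; the fingertips stand 19 mm ahead of it and the grasp point (between the pads) is the TCP; x points along the fingers, y is the direction in which the jaws open and shut, and the axes are right-handed (so a half turn about x gives the same grasp; the last joint's range is limited). The gripper opens to 88 mm and grips with 3 to 60 N. Pads are 18 mm wide; open, the fingers measure 123 mm over their backs; the gripper's body (75 mm by 187 mm) begins 45 mm behind the grasp point.
Start: joints at [-1.555, 0.181, 1.607, -0, 1.354, -0.206], TCP at [0.127, -0.561, 0.258] pointing down, gripper open.
Joint ranges: [-2.99, 2.99], [-0.89, 2.07], [0.3, 2.58], [-1.14, 4.28], [0, 2.63], [-3.12, 3.12]. Speed limits (rad/s): [2.57, 2.57, 3.01, 3.14, 3.14, 3.14].

INTERFACE

Orientations are given as a unit quaternion [x, y, z, w].
In Python, from plant import bot gives the robot as it stands.
- The arm moves only by the shell command python3 -m inch 'ROWS' [OPENING]. ROWS is JSON, a list of rows, each an object with "offset": the shift along the world's x, y, z in mm, a list of three; "yaw": the turn about the world's z in degrees. In form: [{"offset": [tx, ty, tz], "yaw": yaw}, ...]. A call has 1 to 10 rows; each row shifts and turns the commanded pose from where the row before left it; what a row does not reach is not made up. A row lasts 1/10 s, in which the tool goes at most 50 mm and 8.59 degrees, less where a joint would pass 70% of its speed; a pose out of reach is approached as far as the arm can. A call is refused whole if a number of a shift passes 50 or a number of a turn 8.59, either way. A call with a gripper value outside its range is refused whole. OPENING is the closure, from 0 (fully open) to 1 (shut), set as the call begins (- or left out, the last holds). The fingers move at their own pace and stop on an object; the grip force is fixed at half the most. Time passes only in rows, so rows that do not move let the fingers close. It gives the time, the measured TCP pose, the force and the opening at its end, in the units of the state.
- bot.state(): the state, without advancing time (a new reading comes with each control period).
- bot.capture(name): name is "side" or "top"; returns the picture (400x640x3 uint8, blue, green, red); there is no depth.
- bot.camera_info(name): a dict with "intrinsics" (3x3 intrinsics, pixels), "R" (3x3) and "t" (3): a world point X has camera coordinates R X + t. Camera axes: x right, y down, z forward; pixel columns grow to the right and rows downward; lengths in m; the calibration is good to about 2 mm. A picture is of the moment at which its call begins. camera_info takes no time and is no camera call.
- bot.job_done(): hands the job in, once; it reports no verdict.
The state is a dict: "time_s": time; "joints": joint angles; "qvel": joint speeds; "tau": joint torques, N m; "tool_pos": TCP position; "orientation": TCP orientation; "force": force on the tool from outside, world axes, zero at the start; "wrist_torque": the same for the moment, N m; "finger_gap": finger opening in m.
Only numpy, scipy, OpenCV 4.12 (cv2) and the standard library are available. Lean on these libraries where they do the work, as an engineer would, in place of code of your own. Each camera call takes 0.05 s, during which the arm holds its last target.

## Working session

There is one attempt and no reset: what is moved stays moved. The work goes in short steps, Python scripts to look and compute and a shell command to move; the robot and the scene stay as the last step left them, time stands still between calls to the robot, and variables do not carry over. Pictures are saved under pics/ and viewed, and the job is handed in when it is done.

```bash
mkdir -p pics; ls; python3 - <<'E'
from plant import bot
import cv2,numpy as np
for n in("top","side"):
    cv2.imwrite(f"pics/{n}0.png",bot.capture(n)); c=bot.camera_info(n); print(n,c)
s=bot.state();print(s)
E
```

```text
pics
top {'intrinsics': array([[453.40240174,   0.        , 312.80771036],
       [  0.        , 453.40240174, 195.56277599],
       [  0.        ,   0.        ,   1.        ]]), 'R': array([[ 0.01518095, -0.99982999, -0.01046595],
       [-0.99663919, -0.01428817, -0.08066083],
       [ 0.08049758,  0.01165529, -0.99668666]]), 't': array([0.00516006, 0.55182088, 0.94140196])}
side {'intrinsics': array([[430.30699897,   0.        , 320.75519746],
       [  0.        , 430.30699897, 196.66610837],
       [  0.        ,   0.        ,   1.        ]]), 'R': array([[ 0.99018919, -0.13965198,  0.00476349],
       [-0.10280052, -0.75113997, -0.65208956],
       [ 0.09464364,  0.64520234, -0.75812698]]), 't': array([-0.5208086 ,  0.08526654,  0.78924371])}
{'time_s': 0.1, 'joints': array([-1.55529844e+00,  1.81449959e-01,  1.60788043e+00,  5.39304001e-06,
        1.35382150e+00, -2.06292779e-01]), 'qvel': array([-8.12818170e-04, -9.83865698e-04, -3.48478636e-03,  3.05770894e-05,
       -6.41161427e-04,  1.35029282e-03]), 'tau': array([ 7.53272034e-04, -4.34818447e+01, -3.42696297e+01,  7.04762922e-02,
        3.40932515e-02, -3.77477284e-05]), 'tool_pos': array([ 0.12650223, -0.56045361,  0.25692299]), 'orientation': array([ 0.70281751,  0.07880237, -0.70270878,  0.0777052 ]), 'force': array([ 0.52520774,  0.87739407, -0.06381428]), 'wrist_torque': array([ 0.05989574, -0.02580397, -0.00098607]), 'finger_gap': 0.0878130184259007}
```

View pics/top0.png

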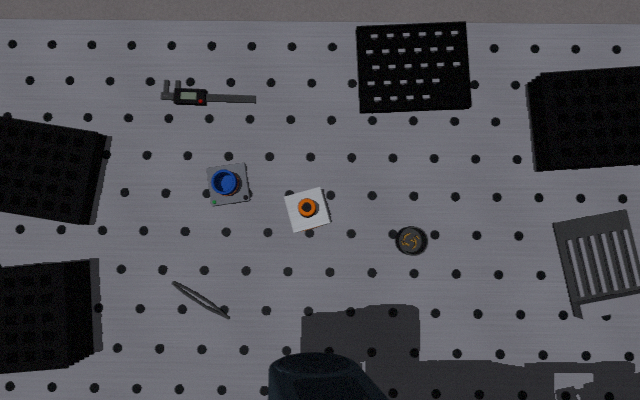

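View pics/side0.png

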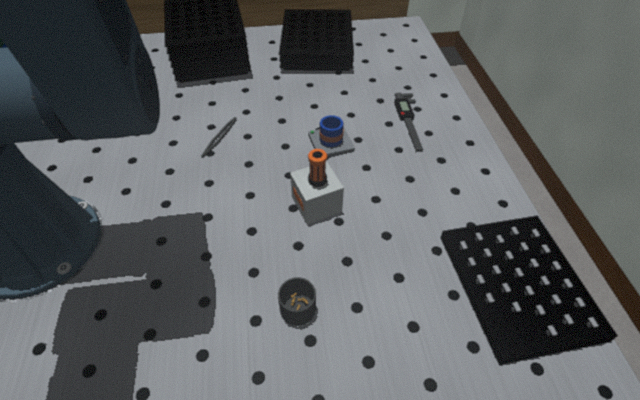

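The top view shows the driver cap at about (307,208) on the stand, the blue pot at (225,182) and the screw pot at (411,240). The side view has the cap at (318,156), the blue rim at (331,123) and the screw pot at (297,296). I'll refine these numerically.

```bash
cat > h.py <<'E'
import numpy as np,cv2
from plant import bot
from scipy.optimize import least_squares
def ray(n,uv):
    c=bot.camera_info(n);K,R,t=[np.array(c[k]) for k in("intrinsics","R","t")]
    d=R.T@np.linalg.solve(K,[uv[0],uv[1],1]);return -R.T@t,d
def atz(n,uv,z):
    o,d=ray(n,uv);return o+d*(z-o[2])/d[2]
def proj(n,X):
    c=bot.camera_info(n);p=c["R"]@np.asarray(X,float)+c["t"];p=c["intrinsics"]@p;return p[:2]/p[2]
def tri(a,b):
    A=[];B=[]
    for n,uv in(("top",a),("side",b)):
        o,d=ray(n,uv);d/=np.linalg.norm(d);P=np.eye(3)-np.outer(d,d);A.append(P);B.append(P@o)
    return np.linalg.lstsq(np.vstack(A),np.hstack(B),rcond=None)[0]
E
python3 - <<'E'
from h import *
t=cv2.imread("pics/top0.png");s=cv2.imread("pics/side0.png")
def seg(im,lo,hi,box):
    x0,y0,x1,y1=box
    m=cv2.inRange(cv2.cvtColor(im[y0:y1,x0:x1],cv2.COLOR_BGR2HSV),lo,hi)
    cs,_=cv2.findContours(m,cv2.RETR_EXTERNAL,cv2.CHAIN_APPROX_NONE);c=max(cs,key=cv2.contourArea)
    p=c[:,0,:]+[x0,y0];return p, cv2.minEnclosingCircle(p), cv2.fitEllipse(p)
for im,n in((t,"top"),(s,"side")):
    for nm,lo,hi,box in(("or",(3,140,80),(18,255,255),(280,140,340,240) if n=="top" else(300,140,335,195)),("bl",(105,130,50),(125,255,255),(200,160,250,215)if n=="top" else(310,105,355,155))):
        p,c,e=seg(im,lo,hi,box);print(n,nm,c,e,p.min(0),p.max(0))
a=atz("top",(307,208),.136);print(a)
big=np.hstack([cv2.resize(t[150:265,195:335],None,fx=2.8,fy=2.8,interpolation=2),cv2.resize(s[105:220,280:420],None,fx=2.8,fy=2.8,interpolation=2)])
cv2.imwrite("pics/zoom.png",big)
E
```

```text
top or ((306.6000061035156, 207.0), 8.772780418395996) ((306.6168212890625, 206.94505310058594), (16.4750919342041, 16.721527099609375), 67.19871520996094) [298 199] [315 215]
top bl ((223.4104461669922, 181.7537384033203), 12.612201690673828) ((223.33030700683594, 181.59877014160156), (23.92203712463379, 24.382043838500977), 79.51242065429688) [211 170] [236 194]
side or ((317.29071044921875, 157.05813598632812), 9.230696678161621) ((317.1781311035156, 156.4521026611328), (15.714224815368652, 17.03180694580078), 74.63020324707031) [309 149] [326 166]
side bl ((331.0, 124.45833587646484), 11.271453857421875) ((331.26922607421875, 124.34272766113281), (17.51048469543457, 21.78232192993164), 102.26566314697266) [320 116] [342 135]
[0.51901563 0.02248049 0.136     ]
```

View pics/zoom.png

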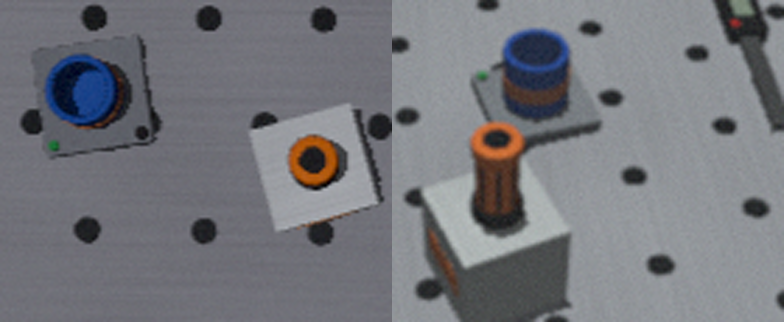

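```bash
python3 - <<'E'
from h import *
print("cap top",atz("top",(306.6,207),.136),"side",atz("side",(317.4,156.0),.134))
print("cap tri",tri((306.6,207),(317.4,156.)))
print("rim top",atz("top",(223.4,181.8),.058),"side",atz("side",(331,121.5),.060))
print("rim tri",tri((223.4,181.8),(331,121.5)))
# stand top corners from zoom
P=[(249,130),(352,103),(380,202),(276,231)]
q=np.array([atz("top",(195+x/2.8,150+y/2.8),.07) for x,y in P]);print("stand",q,q.mean(0))
e=q[1]-q[0];print("yaw",np.degrees(np.arctan2(e[1],e[0])),[np.linalg.norm(q[i]-q[i-1]) for i in range(4)])
P=[(34,50),(137,35),(155,140),(52,157)]
q=np.array([atz("top",(195+x/2.8,150+y/2.8),.012) for x,y in P]);print("foot",q.mean(0))
print("pot",atz("top",(411,240),.05),atz("side",(297,292),.052))
from scipy.spatial.transform import Rotation as Ro
print(Ro.from_quat(bot.state()["orientation"]).as_matrix().round(3))
E
```

```text
cap top [0.52087683 0.02325908 0.136     ] side [0.52224967 0.02007762 0.134     ]
cap tri [0.52192065 0.0233255  0.13086692]
rim top [0.57455165 0.19712046 0.058     ] side [0.5758632  0.19795561 0.06      ]
rim tri [0.57488298 0.19635941 0.06132982]
stand [[ 0.5452416   0.07108326  0.07      ]
 [ 0.56587333 -0.00297613  0.07      ]
 [ 0.49476437 -0.02405163  0.07      ]
 [ 0.47288811  0.05023513  0.07      ]] [0.51969185 0.02357266 0.07      ]
yaw -74.43303180858656 [np.float64(0.07529722663794783), np.float64(0.07687952897254947), np.float64(0.0741664391348324), np.float64(0.07744090011871127)]
foot [0.57484879 0.19512775 0.012     ]
pot [ 0.461235   -0.18904171  0.05      ] [ 0.46128548 -0.19221534  0.052     ]
[[-0.     0.22  -0.976]
 [ 0.002 -0.976 -0.22 ]
 [-1.    -0.002 -0.   ]]
```

Triangulated positions: driver and stand at (0.5205, 0.0232), demagnetiser at (0.575, 0.1965), screw pot at (0.461, -0.190). I'm moving above the driver.

```bash
python3 -m inch '[{"offset":[10,15,0],"yaw":0},{"offset":[20,30,0],"yaw":0},{"offset":[20,30,0],"yaw":0},{"offset":[20,30,0],"yaw":0},{"offset":[20,30,0],"yaw":0},{"offset":[20,30,0],"yaw":0},{"offset":[20,30,0],"yaw":0},{"offset":[20,30,0],"yaw":0},{"offset":[20,30,0],"yaw":0},{"offset":[20,30,0],"yaw":0}]' 0
```

```text
time_s: 1.1
tool_pos: [0.3169, -0.2744, 0.2575]
orientation: [-0.703, -0.078, 0.703, -0.078]
force: [-0.3, -0.1, -0.2]
finger_gap: 0.0883
```

```bash
python3 -m inch '[{"offset":[25,36,0],"yaw":0},{"offset":[25,36,0],"yaw":0},{"offset":[25,36,0],"yaw":0},{"offset":[25,36,0],"yaw":0},{"offset":[25,36,0],"yaw":0},{"offset":[25,36,0],"yaw":0},{"offset":[25,36,0],"yaw":0},{"offset":[20,32,0],"yaw":0},{"offset":[9,14,0],"yaw":0},{"offset":[0,0,0],"yaw":0}]'
```

```text
time_s: 2.1
tool_pos: [0.5209, 0.024, 0.2571]
orientation: [-0.702, -0.08, 0.703, -0.079]
force: [-0.1, 0.5, 0.0]
finger_gap: 0.0879
```

```bash
python3 -m inch '[{"offset":[0,-1,-20],"yaw":0},{"offset":[0,0,-30],"yaw":0},{"offset":[0,0,-25],"yaw":0},{"offset":[0,0,-10],"yaw":0},{"offset":[0,0,0],"yaw":0}]'; python3 - <<'E'
from h import *
t=bot.capture("top");s=bot.capture("side");print(bot.state()["tool_pos"])
cv2.imwrite("pics/a.png",np.hstack([cv2.resize(t[150:265,240:380],None,fx=2.8,fy=2.8),cv2.resize(s[85:200,250:390],None,fx=2.8,fy=2.8)]))
E
```

```text
time_s: 2.6
tool_pos: [0.5191, 0.0205, 0.1713]
orientation: [-0.702, -0.078, 0.704, -0.078]
force: [0.3, 0.1, -0.8]
finger_gap: 0.088
[0.5209212  0.02049406 0.17364998]
```

View pics/a.png

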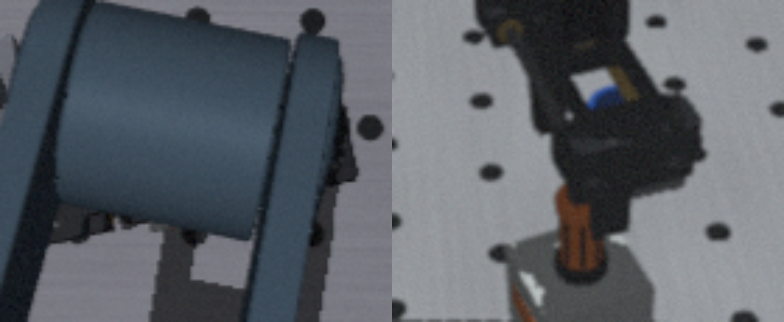

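The top view is blocked by the arm. The side view shows the fingers straddling the cap. I'm descending to grasp height.

```bash
python3 -m inch '[{"offset":[0,0,-10],"yaw":0},{"offset":[0,0,-15],"yaw":0},{"offset":[0,0,-15],"yaw":0},{"offset":[0,0,-15],"yaw":0},{"offset":[0,0,-9],"yaw":0},{"offset":[0,0,0],"yaw":0},{"offset":[0,0,0],"yaw":0}]'; python3 - <<'E'
from h import *
P=[]
for i in range(4):
    s=bot.capture("side");st=bot.state();P.append(st["tool_pos"])
print(np.round(P,4),np.mean(P,0),st["force"])
cv2.imwrite("pics/b.png",cv2.resize(s[85:245,230:410],None,fx=3.5,fy=3.5))
E
```

```text
time_s: 3.4
tool_pos: [0.5209, 0.021, 0.1092]
orientation: [0.703, 0.078, -0.703, 0.078]
force: [0.3, -0.4, -0.4]
finger_gap: 0.0877
[[0.5212 0.021  0.1095]
 [0.5212 0.021  0.1096]
 [0.5212 0.021  0.1096]
 [0.5211 0.021  0.1095]] [0.52116313 0.02097116 0.10956949] [0.38185223 0.46371909 0.63643711]
```

View pics/b.png

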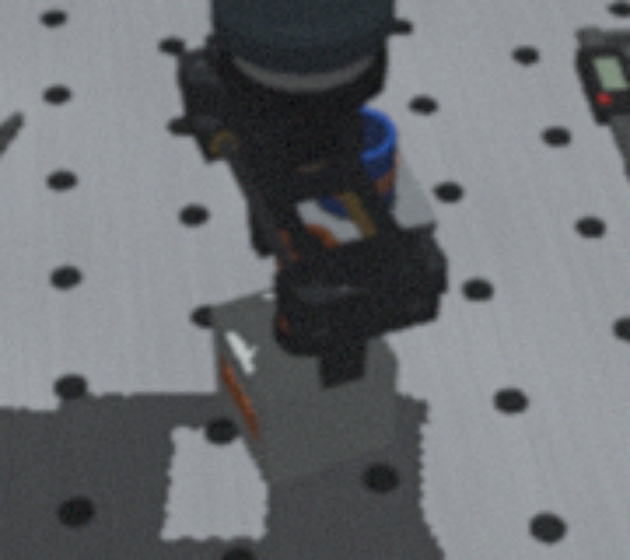

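```bash
python3 -m inch '[{"offset":[0,2,-3],"yaw":0},{"offset":[0,0,0],"yaw":0}]'; python3 -m inch '[{"offset":[0,0,0],"yaw":0},{"offset":[0,0,0],"yaw":0},{"offset":[0,0,0],"yaw":0},{"offset":[0,0,0],"yaw":0},{"offset":[0,0,0],"yaw":0},{"offset":[0,0,0],"yaw":0},{"offset":[0,0,0],"yaw":0},{"offset":[0,0,0],"yaw":0}]' 1
```

```text
time_s: 3.8
tool_pos: [0.5203, 0.0233, 0.1056]
orientation: [-0.703, -0.078, 0.703, -0.078]
force: [0.5, 0.8, 0.3]
finger_gap: 0.0883
time_s: 4.6
tool_pos: [0.5206, 0.023, 0.1058]
orientation: [0.703, 0.078, -0.703, 0.078]
force: [-0.3, -0.0, 0.3]
finger_gap: 0.0326
```

```bash
python3 -m inch '[{"offset":[0,0,0],"yaw":0},{"offset":[0,0,0],"yaw":0},{"offset":[0,0,0],"yaw":0},{"offset":[0,0,0],"yaw":0}]'
```

```text
time_s: 5.0
tool_pos: [0.5205, 0.023, 0.1057]
orientation: [0.703, 0.078, -0.703, 0.078]
force: [0.3, -0.1, 0.3]
finger_gap: 0.0326
```

```bash
python3 - <<'E'
from h import *
s=bot.capture("side")
cv2.imwrite("pics/c.png",cv2.resize(s[120:220,260:390],None,fx=6,fy=6,interpolation=2))
E
```

```text
(no output)
```

View pics/c.png

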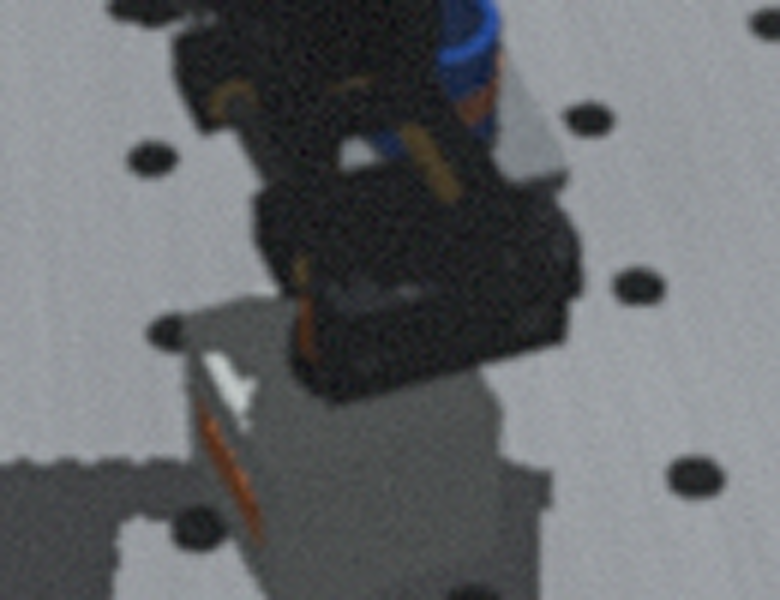

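```bash
python3 -m inch '[{"offset":[0,0,3],"yaw":0},{"offset":[0,0,7],"yaw":0},{"offset":[0,0,12],"yaw":0},{"offset":[0,0,16],"yaw":0},{"offset":[0,0,18],"yaw":0},{"offset":[0,0,16],"yaw":0},{"offset":[0,0,12],"yaw":0},{"offset":[0,0,6],"yaw":0},{"offset":[0,0,0],"yaw":0},{"offset":[0,0,0],"yaw":0}]'; python3 - <<'E'
from h import *
s=bot.capture("side")
cv2.imwrite("pics/d.png",cv2.resize(s[90:220,250:390],None,fx=5,fy=4.5,interpolation=2))
E
```

```text
time_s: 6.05
tool_pos: [0.5202, 0.0231, 0.1953]
orientation: [-0.703, -0.078, 0.703, -0.078]
force: [0.3, 0.2, -2.4]
finger_gap: 0.0324
```

View pics/d.png

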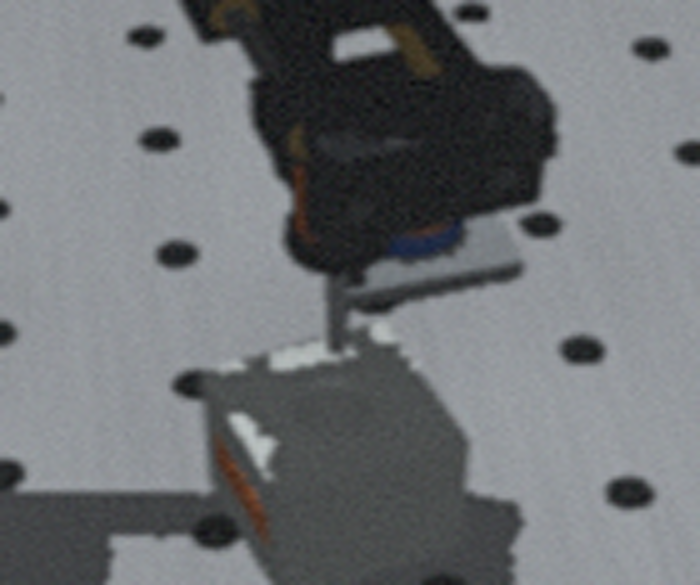

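```bash
python3 - <<'E'
from h import *
X=np.array([.5204,.0232,.105])
for z in(.10,.105,.11,.15): print(z,proj("side",[.5204,.0232,z]))
print(proj("side",[.5254,.0232,.105]))
E
```

```text
0.1 [316.17479095 168.5197175 ]
0.105 [316.16559829 166.56886975]
0.11 [316.15631514 164.59881611]
0.15 [316.07862492 148.11154511]
[318.91970217 166.30162573]
```

The driver is held upright with the tip at about (317,167) in the side view, close to the prediction (316,166.5). I'm moving over the demagnetiser, an offset of (54, 173.5) mm.

```bash
python3 -m inch '[{"offset":[3,9.5,0],"yaw":0},{"offset":[7,22,0],"yaw":0},{"offset":[8,26,0],"yaw":0},{"offset":[9,29,0],"yaw":0},{"offset":[9,29,0],"yaw":0},{"offset":[8,26,0],"yaw":0},{"offset":[7,22,0],"yaw":0},{"offset":[3,10,0],"yaw":0},{"offset":[0,0,0],"yaw":0},{"offset":[0,0,0],"yaw":0}]'; python3 - <<'E'
from h import *
s=bot.capture("side")
cv2.imwrite("pics/e.png",cv2.resize(s[60:170,270:400],None,fx=5,fy=5,interpolation=2))
p=bot.state()["tool_pos"];print(p,proj("side",[p[0],p[1],p[2]-.0905]),proj("side",[.575,.1965,.06]))
E
```

```text
time_s: 7.1
tool_pos: [0.5741, 0.1962, 0.1952]
orientation: [-0.702, -0.078, 0.703, -0.078]
force: [-0.1, -0.3, -1.2]
finger_gap: 0.0324
[0.57416602 0.19581848 0.19531267] [330.84386114 105.24118399] [330.708239   121.96697662]
```

View pics/e.png

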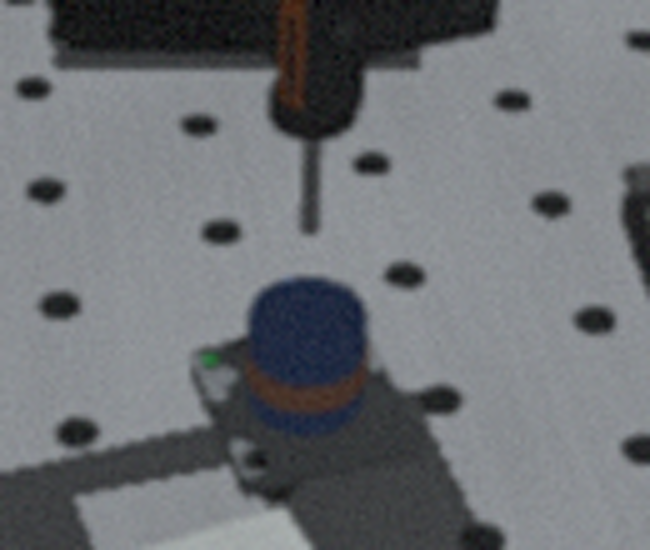

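Blade tip at (332,106) and pot axis at about x=331.5, so they line up. I'm lowering 71 mm.

```bash
python3 -m inch '[{"offset":[0,0,-6],"yaw":0},{"offset":[0,0,-12],"yaw":0},{"offset":[0,0,-14],"yaw":0},{"offset":[0,0,-12],"yaw":0},{"offset":[0,0,-10],"yaw":0},{"offset":[0,0,-8],"yaw":0},{"offset":[0,0,-6],"yaw":0},{"offset":[0,0,-3],"yaw":0},{"offset":[0,0,0],"yaw":0}]'; python3 -m inch '[{"offset":[0,0,0],"yaw":0},{"offset":[0,0,0],"yaw":0},{"offset":[0,0,0],"yaw":0},{"offset":[0,0,0],"yaw":0},{"offset":[0,0,0],"yaw":0},{"offset":[0,0,0],"yaw":0},{"offset":[0,0,0],"yaw":0},{"offset":[0,0,0],"yaw":0},{"offset":[0,0,0],"yaw":0},{"offset":[0,0,0],"yaw":0}]'; python3 - <<'E'
from h import *
s=bot.capture("side")
cv2.imwrite("pics/f.png",cv2.resize(s[60:170,270:400],None,fx=5,fy=5,interpolation=2))
print(bot.state()["tool_pos"])
E
```

```text
time_s: 8.05
tool_pos: [0.5744, 0.1966, 0.1244]
orientation: [-0.703, -0.078, 0.703, -0.078]
force: [0.3, 0.6, -1.3]
finger_gap: 0.032
time_s: 9.05
tool_pos: [0.5745, 0.1966, 0.1247]
orientation: [-0.703, -0.078, 0.703, -0.078]
force: [-1.0, 0.1, -0.7]
finger_gap: 0.0323
[0.57449092 0.19656227 0.12468187]
```

View pics/f.png

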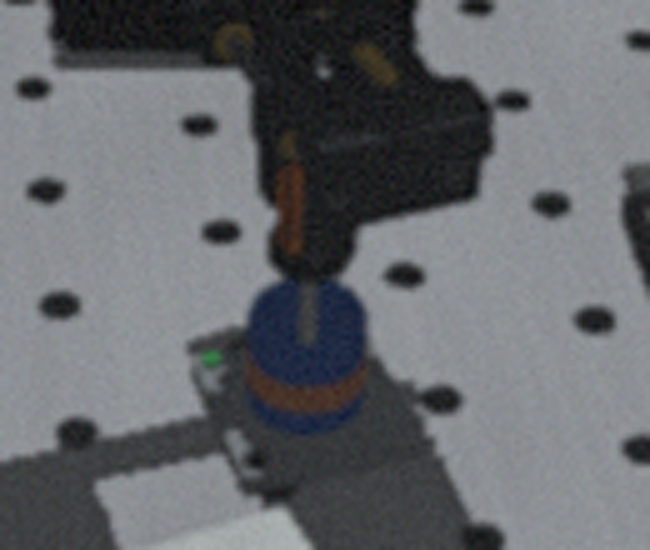

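The blade enters the rim ellipse centred (x≈331) and the near rim hides its tip. Contact force is about zero and it was held for over 1 s. I'm drawing it out.

```bash
python3 -m inch '[{"offset":[0,0,5],"yaw":0},{"offset":[0,0,10],"yaw":0},{"offset":[0,0,14],"yaw":0},{"offset":[0,0,15],"yaw":0},{"offset":[0,0,13],"yaw":0},{"offset":[0,0,9],"yaw":0},{"offset":[0,0,5],"yaw":0},{"offset":[0,0,0],"yaw":0}]'; python3 -m inch '[{"offset":[-3,-9.5,0],"yaw":0},{"offset":[-7,-22,0],"yaw":0},{"offset":[-8,-26,0],"yaw":0},{"offset":[-9,-29,0],"yaw":0},{"offset":[-9,-29,0],"yaw":0},{"offset":[-8,-26,0],"yaw":0},{"offset":[-7,-22,0],"yaw":0},{"offset":[-3,-10,0],"yaw":0},{"offset":[0,0,0],"yaw":0},{"offset":[0,0,0],"yaw":0}]'; python3 - <<'E'
from h import *
s=bot.capture("side")
cv2.imwrite("pics/g.png",cv2.resize(s[90:220,250:390],None,fx=5,fy=4.5,interpolation=2))
print(bot.state()["tool_pos"])
E
```

```text
time_s: 9.9
tool_pos: [0.5749, 0.1966, 0.1967]
orientation: [0.703, 0.078, -0.702, 0.078]
force: [-0.2, 0.8, -0.9]
finger_gap: 0.0321
time_s: 10.9
tool_pos: [0.5205, 0.0234, 0.1955]
orientation: [-0.703, -0.078, 0.703, -0.078]
force: [-0.1, -0.5, -1.7]
finger_gap: 0.0326
[0.52059825 0.02368864 0.1955489 ]
```

View pics/g.png

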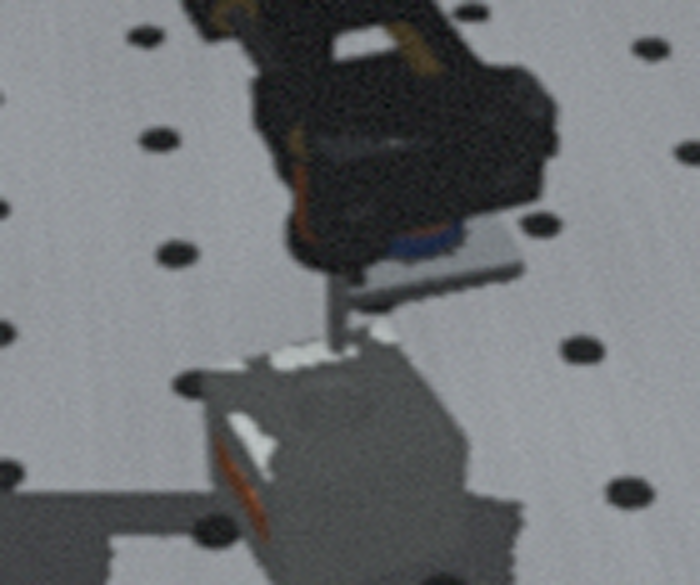

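Same picture as after the lift (tip at about (317,167)), so there was no slip. I'm lowering slowly 90 mm, with the last part gentle.

```bash
python3 -m inch '[{"offset":[0,0,-5],"yaw":0},{"offset":[0,0,-10],"yaw":0},{"offset":[0,0,-13],"yaw":0},{"offset":[0,0,-13],"yaw":0},{"offset":[0,0,-13],"yaw":0},{"offset":[0,0,-10],"yaw":0},{"offset":[0,0,-8],"yaw":0},{"offset":[0,0,-5],"yaw":0},{"offset":[0,0,-3],"yaw":0},{"offset":[0,0,0],"yaw":0}]'
```

```text
time_s: 11.95
tool_pos: [0.5205, 0.023, 0.1155]
orientation: [-0.703, -0.078, 0.703, -0.078]
force: [0.1, -0.3, -0.7]
finger_gap: 0.0321
```

```bash
python3 -m inch '[{"offset":[0,0,-2],"yaw":0},{"offset":[0,0,-2],"yaw":0},{"offset":[0,0,-2],"yaw":0},{"offset":[0,0,-1],"yaw":0},{"offset":[0,0,-1],"yaw":0},{"offset":[0,0,-1],"yaw":0},{"offset":[0,0,0],"yaw":0}]'
```

```text
time_s: 12.65
tool_pos: [0.5205, 0.0231, 0.1066]
orientation: [-0.703, -0.078, 0.703, -0.078]
force: [0.3, 0.1, -1.4]
finger_gap: 0.0326
```

```bash
python3 -m inch '[{"offset":[0,0,-0.5],"yaw":0},{"offset":[0,0,-0.5],"yaw":0},{"offset":[0,0,0],"yaw":0},{"offset":[0,0,0],"yaw":0},{"offset":[0,0,0],"yaw":0}]'; python3 -m inch '[{"offset":[0,0,-0.5],"yaw":0},{"offset":[0,0,0],"yaw":0},{"offset":[0,0,0],"yaw":0}]'
```

```text
time_s: 13.15
tool_pos: [0.5205, 0.0231, 0.1057]
orientation: [0.703, 0.078, -0.703, 0.078]
force: [-0.6, -0.7, -0.6]
finger_gap: 0.0321
time_s: 13.45
tool_pos: [0.5208, 0.023, 0.1057]
orientation: [0.703, 0.078, -0.703, 0.078]
force: [-1.4, -0.1, 4.3]
finger_gap: 0.0324
```

Upward force has appeared (4.3 N), so the collar is seated. I'm releasing.

```bash
python3 -m inch '[{"offset":[0,0,0],"yaw":0},{"offset":[0,0,0],"yaw":0},{"offset":[0,0,0],"yaw":0},{"offset":[0,0,0],"yaw":0},{"offset":[0,0,0],"yaw":0},{"offset":[0,0,0],"yaw":0},{"offset":[0,0,0],"yaw":0},{"offset":[0,0,0],"yaw":0},{"offset":[0,0,0],"yaw":0},{"offset":[0,0,0],"yaw":0}]' 0
python3 -m inch '[{"offset":[0,0,3],"yaw":0},{"offset":[0,0,8],"yaw":0},{"offset":[0,0,15],"yaw":0},{"offset":[0,0,20],"yaw":0},{"offset":[0,0,25],"yaw":0},{"offset":[0,0,25],"yaw":0},{"offset":[0,0,25],"yaw":0},{"offset":[0,0,20],"yaw":0},{"offset":[0,0,8],"yaw":0},{"offset":[0,0,0],"yaw":0}]'
python3 -m inch '[{"offset":[-10,-15,0],"yaw":0},{"offset":[-20,-30,0],"yaw":0},{"offset":[-20,-30,0],"yaw":0},{"offset":[-20,-30,0],"yaw":0},{"offset":[-20,-30,0],"yaw":0},{"offset":[-20,-30,0],"yaw":0},{"offset":[-20,-30,0],"yaw":0},{"offset":[-20,-30,0],"yaw":0},{"offset":[-10,-15,0],"yaw":0},{"offset":[0,0,0],"yaw":0}]'
python3 - <<'E'
from h import *
t=bot.capture("top");s=bot.capture("side")
cv2.imwrite("pics/i.png",np.vstack([cv2.resize(t,(480,300)),cv2.resize(s,(480,300))]))
cv2.imwrite("pics/j.png",np.hstack([cv2.resize(t[150:265,195:335],None,fx=2.8,fy=2.8,interpolation=2),cv2.resize(s[105:220,280:420],None,fx=2.8,fy=2.8,interpolation=2)]))
E
```

```text
time_s: 14.45
tool_pos: [0.5205, 0.023, 0.1052]
orientation: [0.703, 0.078, -0.703, 0.078]
force: [-1.0, 0.1, 0.0]
finger_gap: 0.0882
time_s: 15.45
tool_pos: [0.5212, 0.023, 0.2558]
orientation: [0.704, 0.078, -0.702, 0.079]
force: [-0.2, 0.8, -0.6]
finger_gap: 0.0882
time_s: 16.45
tool_pos: [0.3591, -0.2181, 0.253]
orientation: [-0.702, -0.077, 0.703, -0.076]
force: [0.5, 0.3, 0.3]
finger_gap: 0.0879
```

View pics/i.png

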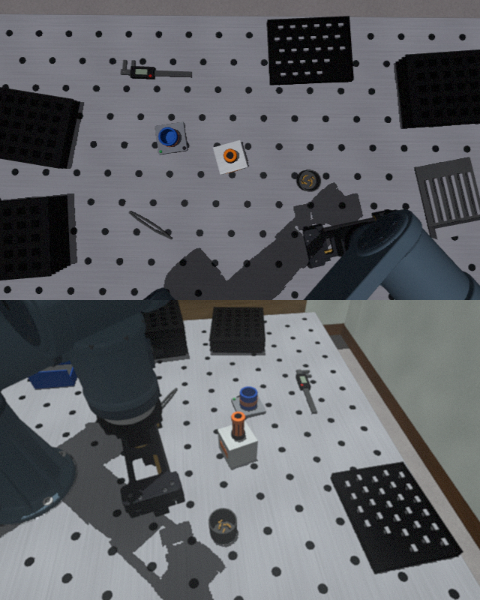

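View pics/j.png

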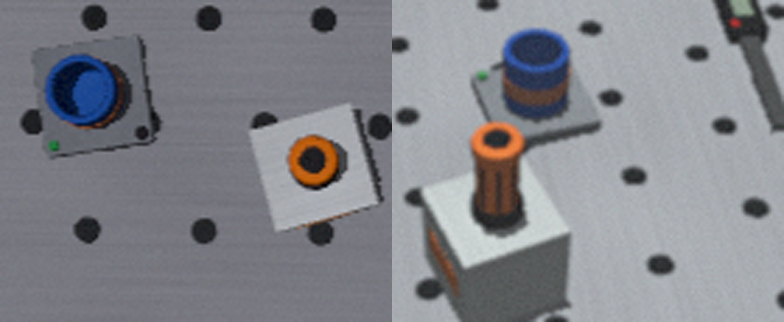

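The driver stands exactly as at the start (cap at top (307,207), side (317,156)). The screw pot is unmoved at top (411,240), and the arm is clear. Handing in.

```bash
python3 -m inch '[{"offset":[0,0,0],"yaw":0},{"offset":[0,0,0],"yaw":0},{"offset":[0,0,0],"yaw":0}]'; python3 -c "
from plant import bot
print(bot.job_done())"
```

```text
time_s: 16.85
tool_pos: [0.3609, -0.2162, 0.2541]
orientation: [-0.703, -0.079, 0.703, -0.079]
force: [-0.2, 0.3, -0.3]
finger_gap: 0.0878
the job is handed in; nothing more can be done
None
```

The driver is back in its stand, upright and released, after its dip in the demagnetiser. I handed the job in at about 17 s of the 53 s allowed, and no verdict was reported.

- **Dip:** I took the driver by the grip and lowered the blade centred into the well, with the tip about 26 mm below the rim. It stayed there for over 1 s, and the wrist force showed no sign of jamming.
- **Return:** I lowered it into the stand still gripped until about 4 N of upward force showed the collar had seated. Then I opened the fingers and backed the arm away.
- **Final pictures:** The driver looks the same as at the start in both views. The screw pot has not visibly moved and the arm is clear of everything.
- **Disagreements:** The closed finger gap read 32.5 mm against the 28 mm grip diameter, but the hold was steady and did not slip. The blade tip was about 1 pixel off its predicted position in the side view, which is within the calibration error.

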